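Seat the hexagonal spacer in the loosely set jig nest and close the keeper

TASK

Pick out the aluminium hexagonal spacer that fits the jig's hexagonal pocket, set it upright in the pocket and shuffle it gently, without forcing it, until it drops fully home on the pocket's floor. Then slide the keeper all the way over it so that it cannot come out, let go, and leave the other things where they are.

Things in the scene. Friction and masses are not known exactly. Their poses are not given: they have to be found in the camera images.
- spacer: the task's part: plain aluminium hexagonal spacer standing upright on the bench, 30 mm across flats, 34.6 mm across corners, 32 mm tall, about 60 g; its lowest 1.5 mm is stepped in to 28.5 mm across flats; the dark disc on top only marks its bore. Origin: centre of its underside; z up; two parallel flats face its +x and -x, the others lie at 60 and 120 degrees.
- jig: the fixed jig. Origin: on the bench, under the middle of the nest's setting range; z up, y towards the keeper. Grey base plate 12 mm thick, x -50..+50, y -50..+115 mm. The keeper's guide block is 45 mm wide (x), stands at y +48..+100 mm and is 60 mm tall. More than 35 N between the spacer and the jig (nest, base or keeper) mars them; so does dropping the spacer from several centimetres.
- nest_middle (a point): point fixed to the jig, 26 mm above its origin: the middle of the setting range of the nest, at the height of the nest's top face. The nest is a steel hexagonal ring, 64 mm across outer flats, 14 mm high, lying on the base plate. It is clamped in oversize holes: its real centre may be up to 5.5 mm off this point along the jig's x and also along its y. The clamps hold against gentle forces.
- pocket_floor (a point): point fixed to the jig, 12 mm above its origin, at the height of the pocket's floor. The nest's sharp-edged hexagonal pocket is 31.8 mm across flats, 14 mm deep, open down to the base plate. Two of its flats face the jig's +x and -x, but turned by up to 4 degrees either way (nest not measured). A seated spacer's underside is at this height, its top 44 mm above the bench.
- keeper (a joint): travel of the keeper slide in m: 0 open, 0.05 fully closed; closes towards the jig's -y, stays where left, about 2 N of friction. A flat steel bar 28 mm wide, 70 mm long, 10 mm thick, its underside 47 mm above the bench, so 3 mm over a fully seated spacer; a spacer that is not home blocks it. Its end stands at jig y +40 mm when open, -10 mm when closed.
- keeper_grip (a point): middle of the keeper's upright grip post, 71 mm above the bench: steel, 16 x 16 mm with sides along the jig's x and y, rising 28 mm from the bar to 85 mm above the bench; at jig x 0, y +101 mm when open, +51 mm when closed.
- round_bush: bystander: round aluminium bushing, 30 mm diameter, 32 mm tall; origin centre of underside
- big_nut: bystander: steel hexagonal nut, 41 mm across flats, 22 mm tall; origin centre of underside
- small_spacer: bystander: aluminium hexagonal spacer, 19 mm across flats, 45 mm tall; origin centre of underside
- tape_roll: bystander: blue roll of tape lying flat, 100 mm diameter, 48 mm tall; origin centre of underside
- spray_bottle: bystander: spray bottle, 68 mm diameter, 176 mm tall; origin centre of underside
- screwdriver: bystander: screwdriver lying flat along its x, about 200 mm long
- panel: bystander: aluminium panel 120 x 150 x 5 mm with six upright pins 8 mm thick, 30 mm to their tops; origin centre of underside
Not all that is in view belongs to the job. What is shaped like the spacer but blue is not meant. Leave any green look-alike of the jig alone.

How it is judged:
By the outcome, as a careful person would: the job done as asked, in the order asked, and still so for the second after the job is handed in, with the robot touching nothing.
It also fails if it takes over 72 s, if anything falls off the work surface, if the arm or the gripper's body presses on something with over 40 N, if the wrist force passes 120 N, or if a joint passes its speed limit or range.

ROBOT

A 7-joint arm with a two-finger parallel gripper is mounted at the origin on the work surface. World frame = base frame: x ahead of the robot, y to its left, z up, the work surface at z = 0. Lengths are in m, angles in rad, forces in N, time in s.
With the tool pointing down it reaches from about 0.425 to 0.825 m from the base axis. Payload 3.6 kg.
Tool frame: the origin (TCP) lies where the fingers leave the gripper's body, on its centre line; the fingertips stand 73 mm ahead of it and the grasp point (between the pads) lies 54 mm ahead of it; z points along the fingers, y is the line along which they close (so a half turn about z gives the same grasp; the last joint's range is limited). The gripper opens to 85 mm and grips with 20 to 120 N. Pads are 22 mm wide; open, the fingers measure 114 mm over their backs; the gripper's body (76 mm by 85 mm) begins 54 mm behind the grasp point. The pads swing forward as they close: fully open they stand 13 mm farther back than shut.
Start: joints at [-1.129, 0.615, -0.013, 1.423, 0.008, 1.103, -0.04], TCP at [0.294, 0.58, 0.304] pointing down, gripper open.
Joint ranges: [-3.12, 3.12], [-0.3, 2.06], [-1.34, 1.32], [0.26, 2.42], [-1.36, 4.5], [0.01, 1.98], [-2.84, 2.84]. Speed limits (rad/s): [2.79, 2.79, 3.14, 3.14, 3.14, 3.14, 3.14].

INTERFACE

Orientations are given as a unit quaternion [x, y, z, w].
In Python, from station import arm, snapshot, camera_info, ticket gives the robot as it stands. Calls block until the motion is done:
- arm.movep(position, orientation): joint-space move of the TCP to a pose.
- arm.line_to(position, velocity=0.15, ori=None): straight line of the TCP; ori=None keeps the orientation; velocity is the mean speed in m/s.
- arm.move_j(angles): joint-space move.
- arm.move_gripper(opening, effort=None): opening from 0.0 (shut) to 1.0 (fully open); effort is the grip in N (None keeps the last); returns when the fingers have stopped.
- arm.pause(seconds).
- arm.ik(position, orientation): joint angles nearest the present ones, or None.
- snapshot(name): name is "side" or "top"; returns the picture (480x640x3 uint8, blue, green, red); there is no depth.
- camera_info(name): a dict with "fx", "fy", "cx", "cy" (pixels), "R" (3x3) and "t" (3): a world point X has camera coordinates R X + t. Camera axes: x right, y down, z forward; pixel columns grow to the right and rows downward; lengths in m; the calibration is good to about 2 mm. A picture is of the moment at which its call begins. camera_info takes no time and is no camera call.
A pose or a line that the arm cannot do raises arm.MotionError and nothing moves.
- ticket.finish_job(): hands the job in; it is judged then, once.
Readings, each from a call of its own:
- arm.read_time(): time.
- arm.read_joint_positions(): joint angles.
- arm.read_dq(): joint speeds.
- arm.read_effort(): joint torques, N m.
- arm.read_tool_pos(): TCP position.
- arm.read_eef_rot(): TCP orientation.
- arm.read_ft_force(): force on the tool from outside, world axes, zero at the start.
- arm.read_wrist_torque(): the same for the moment, N m.
- arm.read_opening(): opening from 0.0 (shut) to 1.0 (fully open).
- arm.read_finger_force(): force on a finger pad.
Only numpy, scipy, OpenCV 4.12 (cv2) and the standard library are available. Lean on these libraries where they do the work, as an engineer would, in place of code of your own. Each camera call takes 0.05 s, during which the arm holds its last target. There are 200 camera calls.

## Working session

There is one attempt and no reset: what is moved stays moved. The work goes in short steps, each a Python script; the robot and the scene stay as the last script left them, time stands still between calls to the robot, and variables do not carry over. Pictures are saved under pics/ and viewed, at most 10 in all, crops included, and the job is handed in when it is done.

```bash
ls; mkdir -p pics; python3 - <<'E'
from station import *
import cv2
for n in("top","side"):
    cv2.imwrite(f"pics/{n}0.png",snapshot(n)); c=camera_info(n); print(n,c)
print(arm.read_eef_rot(),arm.read_time())
E
```

```text
pics
top {'fx': 515.7692471583879, 'fy': 515.7692471583879, 'cx': 325.78510539288686, 'cy': 245.87144140407096, 'R': array([[-0.02324419, -0.99971211,  0.00595099],
       [-0.98806105,  0.02206566, -0.15247448],
       [ 0.15229927, -0.00942408, -0.98828949]]), 't': array([-0.00953091,  0.50262604,  1.11447311])}
side {'fx': 492.74871932951777, 'fy': 492.74871932951777, 'cx': 324.17603680296213, 'cy': 238.86673638616847, 'R': array([[ 0.99796692, -0.06302593,  0.00947418],
       [-0.03370989, -0.6481322 , -0.76078138],
       [ 0.05408948,  0.75891527, -0.64893909]]), 't': array([-0.50303576,  0.06557779,  1.04857701])}
[ 2.32226707e-01  9.72660981e-01 -1.13940484e-03 -2.70981002e-04] 0.1
```

View pics/top0.png

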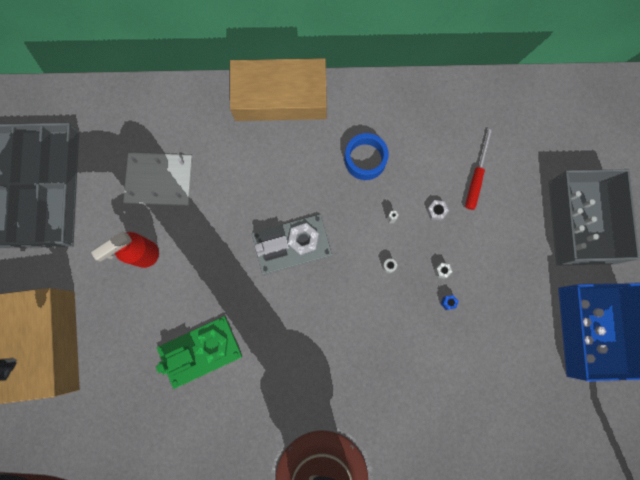

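View pics/side0.png

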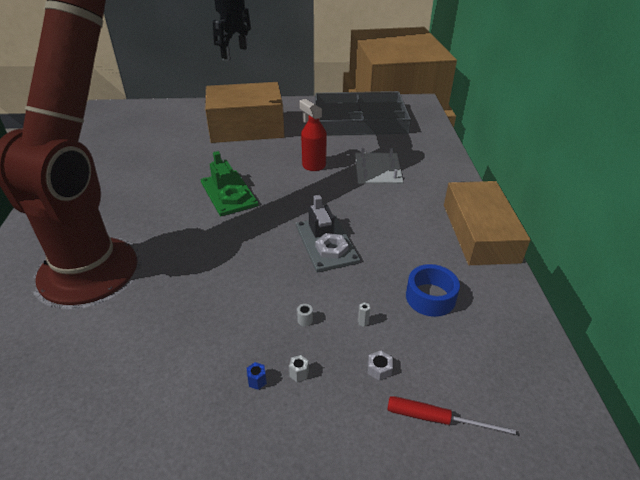

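Top view: the candidates are (444,270) hex, (390,265) round bush, (438,209) big nut, (393,215) small spacer and (451,302) blue hex. The grey jig is at (292,241) with its keeper to the left, and the green look-alike is at (200,350). (444,270) fits: plain aluminium, hexagonal, medium-sized. I'll confirm in one enlarged composite crop.

```bash
python3 - <<'E'
import cv2,numpy as np
t=cv2.imread('pics/top0.png');s=cv2.imread('pics/side0.png')
def crop(im,x,y,w,h,W,H):
    c=cv2.resize(im[y:y+h,x:x+w],(W,H),interpolation=cv2.INTER_CUBIC)
    for i in range(0,w,10):cv2.line(c,(i*W//w,0),(i*W//w,12 if (x+i)%50 else 25),(0,255,255),1)
    for i in range(0,h,10):cv2.line(c,(0,i*H//h),(12 if (y+i)%50 else 25,i*H//h),(0,255,255),1)
    return c
a=crop(t,250,205,80,60,400,300);b=crop(t,380,250,80,60,400,300)
c=crop(s,290,190,80,60+20-20,400,300);d=crop(s,240,330,80,60,400,300)
cv2.imwrite('pics/c1.png',np.vstack([np.hstack([a,b]),np.hstack([c,d])]))
E
```

```text
(no output)
```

View pics/c1.png

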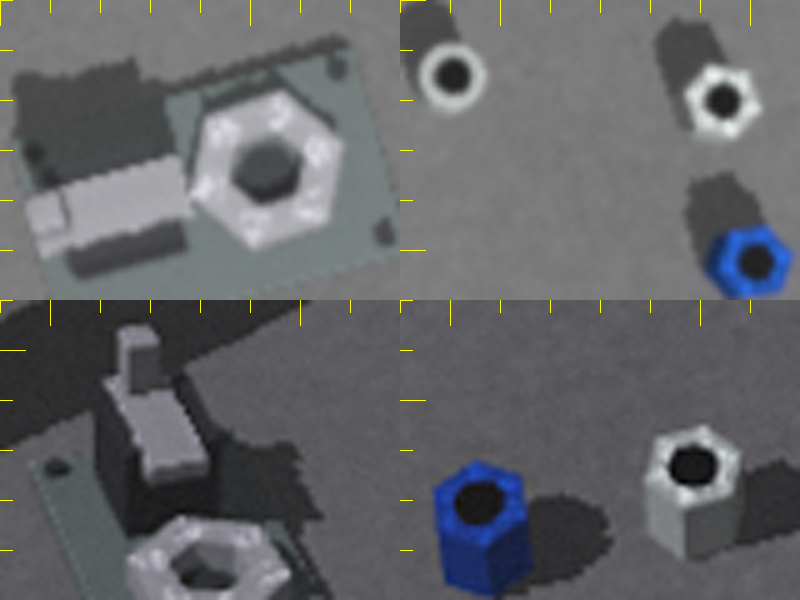

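The crop confirms the plain aluminium hexagon at top (444.6,270.2) / side (298.4,363.2); the other two are round and blue. The nest centre is about (303.4,238.6) in the top view. Next I refine the poses by edge contrast in each camera.

```bash
cat >vis.py <<'E'
import cv2,numpy as np
from station import camera_info
from scipy.optimize import differential_evolution
C={n:camera_info(n) for n in("top","side")}
def proj(n,X):
    c=C[n];p=np.atleast_2d(X)@np.array(c["R"]).T+c["t"]
    return np.c_[c["fx"]*p[:,0]/p[:,2]+c["cx"],c["fy"]*p[:,1]/p[:,2]+c["cy"]]
def back(n,u,v,z):
    c=C[n];R=np.array(c["R"]);o=-R.T@c["t"];d=R.T@[(u-c["cx"])/c["fx"],(v-c["cy"])/c["fy"],1]
    return o+d*(z-o[2])/d[2]
def hexa(af):
    a=np.radians(30+60*np.arange(6));return af/np.sqrt(3)*np.c_[np.cos(a),np.sin(a)]
def place(P,x,y,a,z):
    c,s=np.cos(a),np.sin(a);Q=P@np.array([[c,s],[-s,c]])+[x,y];return np.c_[Q,np.full(len(Q),z)]
def samples(P,m=25):
    t=np.linspace(.05,.95,m)[:,None];return np.vstack([P[i]*(1-t)+P[(i+1)%len(P)]*t for i in range(len(P))])
def fit(imgs,parts,x0,span,aspan):
    """parts: (polygon,z,sign inside-outside,weight)"""
    g={n:cv2.cvtColor(i,cv2.COLOR_BGR2GRAY).astype(np.float32) for n,i in imgs.items()}
    def samp(n,X):
        p=proj(n,X).astype(np.float32);return cv2.remap(g[n],p[:,:1],p[:,1:],cv2.INTER_LINEAR)[:,0]
    def cost(v):
        s=0
        for P,z,sg,w in parts:
            S=samples(P);N=S/np.linalg.norm(S,axis=1)[:,None]*.0017
            for n in g: s-=w*np.mean(np.clip(sg*(samp(n,place(S-N,*v,z))-samp(n,place(S+N,*v,z))),-20,60))
        return s
    r=differential_evolution(cost,[(x0[0]-span,x0[0]+span),(x0[1]-span,x0[1]+span),(x0[2]-aspan,x0[2]+aspan)],seed=1,popsize=20,tol=1e-6)
    return r.x,r.fun
E
cat >m.py <<'E'
from vis import *
I={n:cv2.imread(f'pics/{n}0.png') for n in C}
s0=back("top",444.6,270.2,.032);print("spacer",s0,back("side",298.4,363.2,.032))
n0=back("top",303.4,238.6,.026);print("nest",n0)
pl=[back("top",*p,.012) for p in((320,213),(330,258),(265,272))];print("plate",pl)
v=pl[0]-pl[1]; a=np.arctan2(v[1],v[0]); print("plate side dir",np.degrees(a),np.linalg.norm(v),np.linalg.norm(pl[2]-pl[1]))
for k in(["top"],["side"],["top","side"]):
    J={n:I[n] for n in k}
    r=fit(J,[(hexa(.030),.032,1,1)],(*s0[:2],0),.008,np.pi/6);print(k,"sp",r[0][:2],np.degrees(r[0][2]),r[1])
    r=fit(J,[(hexa(.064),.026,1,1),(hexa(.0318),.026,-1,1)],(*n0[:2],a),.01,np.pi/6);print("  nest",r[0][:2],np.degrees(r[0][2]),r[1])
    plate=np.array([[-.05,-.05],[.05,-.05],[.05,.115],[-.05,.115]]);
    bar=np.array([[-.014,.04],[.014,.04],[.014,.11],[-.014,.11]])
    r=fit(J,[(bar,.057,1,1)],(*n0[:2],a),.015,.2);print("  bar",r[0][:2],np.degrees(r[0][2]),r[1])
E
python3 m.py
```

```text
spacer [ 0.44235091 -0.28529329  0.032     ] [ 0.44197402 -0.2847      0.032     ]
nest [0.52200482 0.02919162 0.026     ]
plate [array([ 0.58349162, -0.00965987,  0.012     ]), array([ 0.47819149, -0.03019146,  0.012     ]), array([0.44949739, 0.11800988, 0.012     ])]
plate side dir 11.033196568635987 0.10728309750205395 0.1509535928508019
['top'] sp [ 0.44341202 -0.28418542] -13.647860423901133 -53.3061637878418
  nest [0.52242671 0.03006414] 18.56837743959688 -94.83629608154297
  bar [0.51997717 0.02041358] 12.265570387412039 -15.334580421447754
['side'] sp [ 0.44187956 -0.28416347] -13.262244611827885 -53.38650894165039
  nest [0.52126931 0.03032706] 19.678939266125514 -84.52070617675781
  bar [0.51872808 0.03099542] 14.174153832877263 -9.345380783081055
['top', 'side'] sp [ 0.44236653 -0.28408263] -11.972321815618043 -104.790283203125
  nest [0.52186081 0.03013962] 18.53669097683487 -177.18255615234375
  bar [0.51970898 0.02040955] 12.666013095236101 -19.182655334472656
```

```bash
python3 - <<'E'
from vis import *
T=lambda x,y,z:back("top",250+x/5,205+y/5,z)[:2].round(4)
S=lambda x,y,z:back("side",290+x/5,190+(y-300)/5,z)[:2].round(4)
print("post",T(47,212,.085),S(138,332,.085))
e=[T(178,157,.057),T(192,213,.057)];f=[S(145,475,.057),S(207,462,.057)]
print("end",e,f,np.mean(e,0),np.mean(f,0))
for p in(e,f): d=p[0]-p[1]; print(np.degrees(np.arctan2(d[1],d[0])),np.linalg.norm(d))
m=np.mean(e,0)*.5+np.mean(f,0)*.5; q=(T(47,212,.085)+S(138,332,.085))/2
d=q-m; print("jig yaw from axis",np.degrees(np.arctan2(d[1],d[0]))-90,np.linalg.norm(d))
h=[T(337,68,.012),T(385,232,.012),T(34,152,.012)];print("holes",h)
d=h[0]-h[1];print(np.degrees(np.arctan2(d[1],d[0])),np.linalg.norm(d));d=h[2]-h[0];print(np.degrees(np.arctan2(d[1],d[0]))-90,np.linalg.norm(d))
# overlay jig hypothesis
vis=[]
for n,(x,y) in(("top",(250,205)),("side",(290,190))):
    im=cv2.imread(f'pics/{n}0.png')[y:y+75,x:x+80]; im=cv2.resize(im,(800,750)[:2],interpolation=cv2.INTER_CUBIC)
    a=np.radians(14.5);yd=np.array([-np.sin(a),np.cos(a)]);o=q-.101*yd
    if n=="top":print("origin",o)
    for P,z in(([[-.05,-.05],[.05,-.05],[.05,.115],[-.05,.115]],.012),([[-.014,.04],[.014,.04],[.014,.11],[-.014,.11]],.057),([[-.008,.093],[.008,.093],[.008,.109],[-.008,.109]],.085)):
        p=(proj(n,place(np.array(P),*o,a,z))-[x,y]+.5)*10
        cv2.polylines(im,[p.astype(int)],True,(0,0,255),1)
    for af in(.064,.0318):
        p=(proj(n,place(hexa(af),.5219,.0302,np.radians(18.6),.026))-[x,y]+.5)*10
        cv2.polylines(im,[p.astype(int)],True,(0,255,0),1)
    vis.append(cv2.resize(im,(400,375)))
cv2.imwrite('pics/o1.png',cv2.resize(np.hstack(vis),(800,375)))
E
```

```text
post [0.495  0.1217] [0.4962 0.1238]
end [array([0.5225, 0.0673]), array([0.4974, 0.0614])] [array([0.4956, 0.0554]), array([0.5235, 0.0631])] [0.50995 0.06435] [0.50955 0.05925]
13.227796002557593 0.025784103629949942
-164.57125825410372 0.028943047524405564
jig yaw from axis 13.070114301484992 0.06257095971774763
holes [array([ 0.5704, -0.0034]), array([ 0.4935, -0.0237]), array([0.5342, 0.1363])]
14.78756317046514 0.07953426934347234
14.527338122894932 0.14431399793505825
origin [0.52088838 0.02496709]
```

View pics/o1.png

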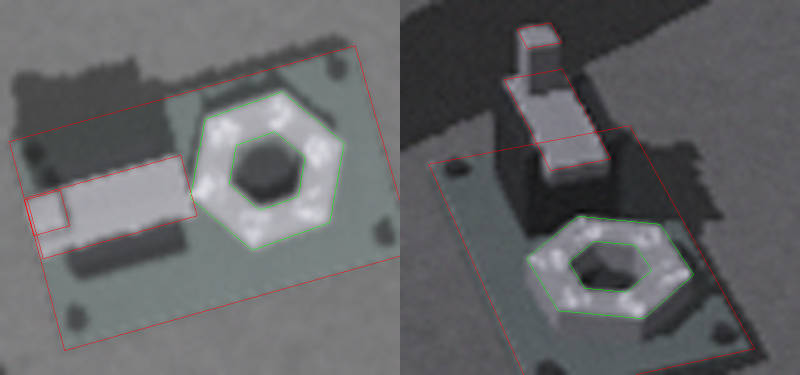

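The overlay fits both views: nest (0.5219, 0.0302) at about 18.5°, jig origin (0.5209, 0.025) at about 14.5°. The spacer is at (0.4425, -0.2842), flats at -13° mod 60. Now the pick-up.

```bash
cat >h.py <<'E'
from station import arm,snapshot,ticket
import numpy as np,cv2
def Q(deg):
    a=np.radians(deg+90)/2;return [float(np.cos(a)),float(np.sin(a)),0.,0.]
def st(*m): print(*m,"t",round(arm.read_time(),2),"p",np.round(arm.read_tool_pos(),4),"F",np.round(arm.read_ft_force(),1),"op",round(arm.read_opening(),3))
SP=(.4425,-.2842);NE=np.array([.5219,.0302]);JO=np.array([.5209,.025])
E
python3 - <<'E'
from h import *
for g in(-13,47,107,167,227,287):
    a=arm.ik([*SP,.089],Q(g))
    print(g,None if a is None else np.round(a,2))
for g in(18.5,198.5,78.5,258.5):
    a=arm.ik([*NE,.11],Q(g))
    print(g,None if a is None else np.round(a,2))
E
```

```text
-13 [ 0.45  0.75  0.12  1.98 -0.2   0.43  0.5 ]
47 [ 0.56  0.74 -0.04  1.97  0.07  0.43  1.28]
107 [ 0.68  0.75 -0.24  1.97  0.37  0.46  2.04]
167 [ 0.91  0.82 -0.6   1.96  0.8   0.61  2.69]
227 [-0.02  0.97  0.94  1.99 -1.12  0.83 -0.73]
287 [ 0.37  0.76  0.25  1.98 -0.4   0.45 -0.36]
18.5 [-0.2   0.71  0.16  1.98 -0.22  0.47  0.44]
198.5 [ 0.25  0.76 -0.54  1.96  0.68  0.6   2.71]
78.5 [-0.07  0.7  -0.05  1.97  0.07  0.47  1.2 ]
258.5 [-0.43  0.76  0.52  1.98 -0.68  0.57 -1.21]
```

```bash
python3 - <<'E'
from h import *
st("0")
arm.movep([*SP,.17],Q(287)); arm.move_gripper(.65,40); st("above")
arm.line_to([*SP,.089],.1); st("down")
arm.move_gripper(0,40); st("grip"); print(arm.read_finger_force())
arm.line_to([*SP,.16],.15); st("lift"); print(arm.read_finger_force())
im=[cv2.resize(snapshot("side")[300:420,210:370],(533,400)),cv2.resize(snapshot("top")[210:330,380:480],(267,400))]
cv2.imwrite("pics/g1.png",np.hstack(im))
E
```

```text
0 t 0.1 p [0.2934 0.5794 0.3028] F [ 0.8 -0.   0.6] op 1.001
above t 3.62 p [ 0.4425 -0.2842  0.17  ] F [ 0.7 -0.1 -0.3] op 0.65
down t 4.58 p [ 0.4427 -0.2846  0.0895] F [0.  0.4 0.2] op 0.648
grip t 4.92 p [ 0.4429 -0.2845  0.0898] F [ 0.1 -0.4  5.2] op 0.336
40.48202058474999
lift t 5.55 p [ 0.4422 -0.2836  0.1594] F [-0.4 -0.6 -0.9] op 0.337
39.89454638285679
```

View pics/g1.png

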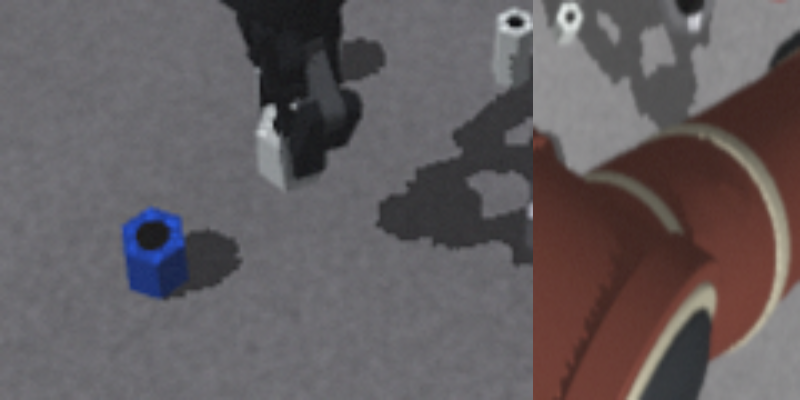

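The picture shows the spacer upright between the pads with the blue one untouched, and the opening matches a flat grip. Next I move over the nest and feel downward.

```bash
cat >>h.py <<'E'
fz=lambda:arm.read_ft_force()[2]
def down(x,y,z,zend,step=.0004,fmax=6,q=None):
    """step down until contact or zend; returns commanded z"""
    while z>zend:
        z-=step; arm.line_to([x,y,z],.02,q); f=fz()
        if f>fmax: break
    return z
E
python3 - <<'E'
from h import *
q=Q(18.5)
arm.movep([*NE,.15],q); st("over"); 
arm.line_to([*NE,.119],.06); arm.pause(.1); st("near")
z=down(*NE,.119,.105,.0005,5); st("contact? zc=%.4f"%z)
arm.pause(.1); st("settled"); print(arm.read_eef_rot(),arm.read_wrist_torque())
E
```

```text
over t 6.88 p [0.5219 0.028  0.1499] F [ 0.8 -0.9 -0.5] op 0.34
near t 7.65 p [0.5222 0.0302 0.1192] F [0.9 0.4 0.2] op 0.336
contact? zc=0.1050 t 14.65 p [0.5219 0.0302 0.105 ] F [-0.  -0.1 -1.1] op 0.338
settled t 14.75 p [0.5219 0.0302 0.105 ] F [-0.3 -0.4 -0.2] op 0.34
[5.84238851e-01 8.11581767e-01 1.46588325e-05 1.68203102e-05] [0.00013997 0.0218108  0.02041557]
```

It entered the pocket without touching. Down to the floor.

```bash
python3 - <<'E'
from h import *
arm.line_to([*NE,.103],.02)
z=down(*NE,.103,.0995,.0004,5); st("contact zc=%.4f"%z)
E
```

```text
contact zc=0.1010 t 16.25 p [0.522  0.0302 0.1018] F [-1.6  0.3  7.3] op 0.342
```

Contact came at TCP z 0.1018, where a seated spacer is expected (0.1017). I'll release, clear and look.

```bash
python3 - <<'E'
from h import *
arm.line_to([*NE,.1018],.02)
arm.move_gripper(.55); arm.line_to([*NE,.2],.15); st("up")
a=np.radians(14.5);yd=np.array([-np.sin(a),np.cos(a)])
g=JO+.101*yd
for d in(14.5,104.5,194.5,284.5,-75.5):
    for k in(0,.05):
        r=arm.ik([*(g-k*yd),.130],Q(d)); print(d,k,None if r is None else np.round(r,2))
from vis import proj
S=snapshot("side"); I=cv2.resize(S[180:270,290:390],(667,600),interpolation=cv2.INTER_CUBIC)
cv2.imwrite("pics/s1.png",I)
E
```

```text
up t 17.62 p [0.5213 0.0303 0.1994] F [ 0.5  0.7 -0.5] op 0.549
14.5 0 [-0.44  0.67  0.24  2.   -0.3   0.51  0.27]
14.5 0.05 [-0.34  0.67  0.23  1.99 -0.3   0.51  0.36]
104.5 0 [-0.2   0.66 -0.13  1.99  0.16  0.5   1.38]
104.5 0.05 [-0.1   0.66 -0.14  1.99  0.18  0.51  1.46]
194.5 0 [ 0.07  0.72 -0.55  1.99  0.64  0.62  2.49]
194.5 0.05 [ 0.17  0.72 -0.56  1.98  0.64  0.62  2.58]
284.5 0 [-0.69  0.75  0.65  2.01 -0.76  0.64 -0.86]
284.5 0.05 [-0.59  0.75  0.64  2.   -0.75  0.64 -0.77]
-75.5 0 [-0.69  0.75  0.65  2.01 -0.76  0.64 -0.86]
-75.5 0.05 [-0.59  0.75  0.64  2.   -0.75  0.64 -0.77]
```

View pics/s1.png

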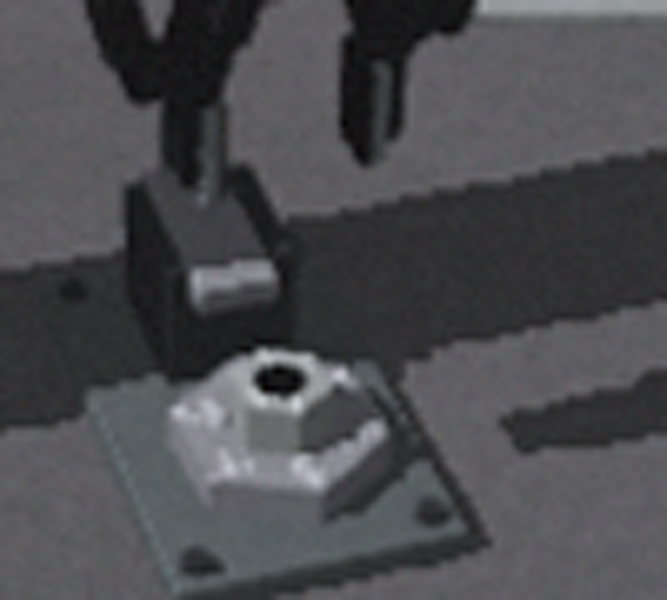

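The spacer sits level and low in the nest and the keeper is still open. Now I grip the post along the jig's y and slide it.

```bash
python3 - <<'E'
from h import *
a=np.radians(14.5);yd=np.array([-np.sin(a),np.cos(a)]);xd=np.array([np.cos(a),np.sin(a)])
g=JO+.101*yd;q=Q(104.5);Z=.1375
def fy(): return float(np.array(arm.read_ft_force())[:2]@yd)
arm.movep([*g,.2],q); arm.line_to([*g,Z],.1); st("at post")
arm.move_gripper(0,40); st("grip"); print(arm.read_finger_force())
p0=np.array(arm.read_tool_pos())[:2]
s=0
for k in(.01,.02,.03,.04,.046,.048,.049,.05,.051,.052,.053):
    arm.line_to([*(g-k*yd),Z],.06 if k<.045 else .02)
    d=np.array(arm.read_tool_pos())[:2]-JO; f=fy(); print(k,"post y",round(d@yd,4),"x",round(d@xd,4),"fy",round(f,1))
    if abs(f)>14 : break
st("end")
E
```

```text
at post t 19.36 p [0.496  0.1228 0.1378] F [ 0.3  0.  -0.1] op 0.555
grip t 19.74 p [0.496  0.1229 0.1383] F [-0.7  0.7  4.7] op 0.174
40.14575242996216
0.01 post y 0.0905 x 0.0004 fy -0.6
0.02 post y 0.0804 x 0.0003 fy -0.9
0.03 post y 0.0704 x 0.0003 fy -1.4
0.04 post y 0.0604 x 0.0002 fy -0.2
0.046 post y 0.0553 x 0.0002 fy 1.4
0.048 post y 0.0535 x 0.0002 fy 1.0
0.049 post y 0.0527 x 0.0002 fy 1.8
0.05 post y 0.0518 x 0.0003 fy 1.5
0.051 post y 0.0515 x 0.0002 fy 3.4
0.052 post y 0.0515 x 0.0002 fy 4.2
0.053 post y 0.0513 x 0.0002 fy 5.2
end t 22.96 p [0.5083 0.0748 0.1383] F [-2.7  4.7  6.9] op 0.18
```

```bash
python3 - <<'E'
from h import *
a=np.radians(14.5);yd=np.array([-np.sin(a),np.cos(a)]);g=JO+.101*yd;Z=.1375
for k in(.0545,.056):
    arm.line_to([*(g-k*yd),Z],.02);arm.pause(.2)
    print(k,"y",round((np.array(arm.read_tool_pos())[:2]-JO)@yd,4),"f",round(float(np.array(arm.read_ft_force())[:2]@yd),1))
e=g-.0497*yd
arm.line_to([*(g-.0505*yd),Z],.02)
arm.move_gripper(.5); p=np.array(arm.read_tool_pos()); st("rel")
arm.line_to([*p[:2],.25],.15); st("up")
arm.movep([.40,.2,.33],Q(104.5)); st("away")
from vis import place,proj
out=[]
for n,(x,y) in(("side",(290,180)),("top",(250,205))):
    im=cv2.resize(snapshot(n)[y:y+75,x:x+80],(400,375),interpolation=cv2.INTER_CUBIC)
    b=np.array([[-.014,-.01],[.014,-.01],[.014,.06],[-.014,.06]])
    cv2.polylines(im,[((proj(n,place(b,*JO,a,.057))-[x,y]+.5)*5).astype(int)],True,(0,0,255),1); out.append(im)
cv2.imwrite("pics/k1.png",np.hstack(out)); cv2.imwrite("pics/fullend.png",snapshot("side"))
E
```

```text
0.0545 y 0.0512 f 8.1
0.056 y 0.051 f 10.4
rel t 24.67 p [0.5082 0.0736 0.1373] F [ 0.4  0.4 -0. ] op 0.504
up t 25.57 p [0.5076 0.0734 0.2492] F [-0.1  0.1  0.2] op 0.498
away t 26.33 p [0.4007 0.1986 0.3292] F [ 0.8 -1.1  0.3] op 0.501
```

View pics/k1.png

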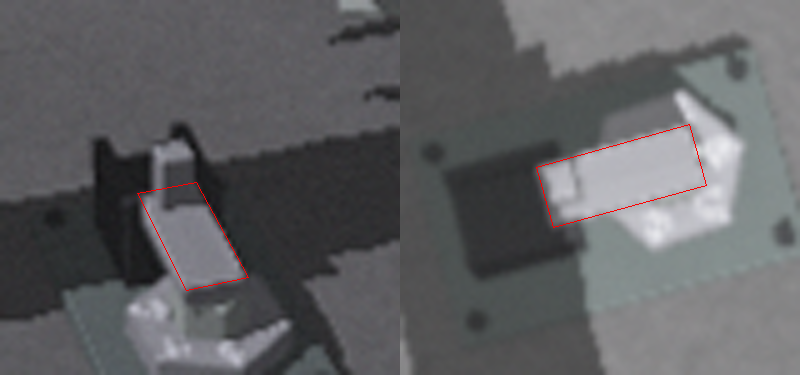

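View pics/fullend.png

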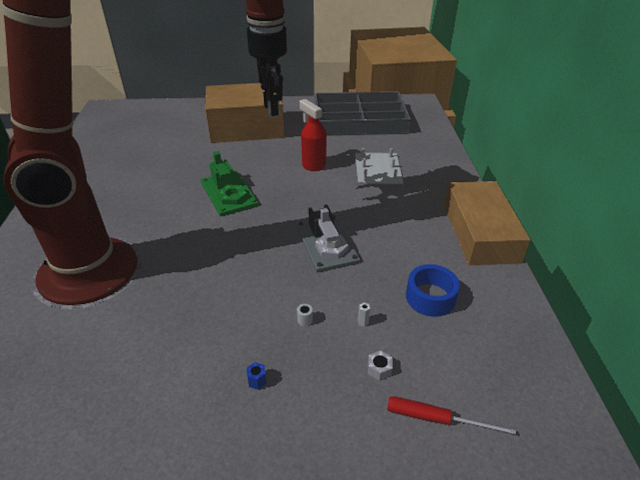

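The bar matches the fully-closed outline in both views, lying over the seated spacer. The other things are unmoved and the arm is clear.

```bash
python3 -c "
from station import ticket;print(ticket.finish_job())"
```

```text
the job is handed in; nothing more can be done
None
```

The spacer is fully seated in the pocket with the keeper closed over it, nothing else was moved, and I handed the job in at about 26 s; no verdict came back.

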